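Seat a keyed spindle in a drive hub and hold it home

ROBOT

A 6-joint arm with a two-finger parallel gripper is mounted at the origin on the work surface; the furniture and walls round the work are solid. World frame = base frame: x ahead of the robot, y to its left, z up, the work surface at z = 0. Lengths are in mm, angles in rad, forces in N, time in s.
With the tool pointing down it reaches from about 400 to 825 mm from the base axis. Payload 7 kg.
Tool frame: the origin (TCP) lies between the finger pads, 19 mm behind the fingertips; this is the grasp point; z points along the fingers, y is the line along which they close (so a half turn about z gives the same grasp; the last joint's range is limited). The gripper opens to 85 mm and grips with 20 to 120 N. Pads are 22 mm wide; open, the fingers measure 114 mm over their backs; the gripper's body (76 mm by 85 mm) begins 54 mm behind the grasp point. The pads swing forward as they close: fully open they stand 13 mm farther back than shut.
Start: joints at [0.288, 0.359, 0.012, 0, -1.224, -0.288], TCP at [674.978, -0.019, 250.002] pointing down, gripper open.
Joint ranges: [-3.07, 3.07], [-1.43, 2.12], [-1.02, 1.25], [-3.03, 1.67], [-3.05, -0], [-3.03, 3.03]. Speed limits (rad/s): [2.39, 2.39, 3.01, 3.14, 3.14, 3.14].

INTERFACE

Orientations are given as a 3x3 rotation matrix whose columns are the frame's x, y, z axes.
In Python, from workcell import observe, read_camera, close_job gives the robot as it stands. The module is installed in compiled form; this text tells all that it offers.
- The arm moves only by the tool step_arm, never from a script. Its argument "steps" is a list of rows, each a list of 2 entries, a list of its own where there are three numbers: the shift along the tool's x, y, z as a fraction of full scale, then the turn about the tool's z as a fraction of full scale. A call has 1 to 8 rows; each row is the pose to reach, as a shift and turn from the pose commanded when the call began, along the tool's axes at that moment; what a row does not reach only later rows make up. Full scale, the value 1, is 0.5 m for a shift and pi/4 rad for a turn. A row lasts 1/10 s, in which the tool goes at most 50 mm and 8.59 degrees, less where a joint would pass 70% of its speed; a pose out of reach is approached as far as the arm can. A call with a number of a shift or a turn outside -1 to 1 is refused whole. A call with a gripper value outside its range is refused whole. "fingers" is the opening, from 0 (shut) to 1 (fully open), set as the call begins (left out, the last holds). The fingers move at their own pace and stop on an object; "grip_force" is the grip in N (left out, the last holds). Time passes only in rows, so rows that repeat a pose let the fingers close. It gives the time, the measured TCP pose, the force, the opening and the grip force at its end, in the units of the state.
- observe(): the state, without advancing time (a new reading comes with each control period).
- read_camera(name): name is "scene" or "top"; returns a dict with "img" (384x512x3 uint8, red, green, blue), "fov_y" (degrees; the focal length in pixels is half the picture's height over the tangent of half this angle, whatever the lens; pixels are square), "cx", "cy" (the principal point, pixels), "k1" (the pictures are not rectified: a ray, as slopes to the right and down, at radius r is drawn at 1 + k1 r^2 times it, then the intrinsics apply), "position" and "attitude" of the camera in the world. Camera axes: x right, y down, z forward; pixel columns grow to the right and rows downward; lengths in mm; the calibration is good to about 2 mm. A picture is of the moment at which its call begins. There is no depth.
- close_job(): hands the job in; it is judged then, once.
The state is a dict: "t": time; "joint_pos": joint angles; "joint_velocities": joint speeds; "joint_torque": joint torques, N m; "ee_pos": TCP position; "tcp_rot": TCP orientation; "wrist_force": force on the tool from outside, world axes, zero at the start; "torque": the same for the moment, N m; "finger_gap": finger opening in mm; "grasp_force": force on a finger pad.
Only numpy, scipy, OpenCV 4.12 (cv2) and the standard library are available. Lean on these libraries where they do the work, as an engineer would, in place of code of your own. Each camera call takes 0.05 s, during which the arm holds its last target. There are 200 camera calls.

TASK

Take the keyed spindle out of its white stand and put it into the steel hub of the drive unit, turning it until its key slips into the key way, then push on against the spring in the bore until the collar sits flush on the hub. Finish while still gripping the spindle's black head and pressing it fully home (the set screw will be tightened meanwhile; let go and the spring lifts it again). Leave the cup, screwdriver and timer where they are.

Things in the scene. Friction and masses are not known exactly. Their poses are not given: they have to be found in the camera images.
- spindle: Loose keyed spindle, 0.1 to 0.2 kg, 85 mm tall, upright in the stand. Origin: centre of its lower tip; z up its axis, x towards its key. Steel shaft 18 mm in diameter to 40 mm up, the lowest 4 mm tapered to 11.6 mm; brass key on the +x side, 6 mm wide, 16 to 38 mm up, outer face 14 mm from the axis; steel collar 32 mm in diameter, 40 to 45 mm up; black head above it.
- spindle_grip (a point): Centre of the spindle's black head, on its axis, 65 mm above the tip; axes as the spindle's. The head is 40 mm (x) by 22 mm (y), 45 to 85 mm above the tip; grip it across its 22 mm (along y). A red stripe on its top and end points to the key (+x).
- hub: Drive unit fixed to the bench: base plate 110 x 96 mm, on it an upright steel hub 50 mm in diameter, its flat upper face 66 mm above the bench. Origin on the bench under the bore; z up, x towards the key way. Bore 19.6 mm in diameter, open upward; one key way 8 mm wide on its +x side, to 16.5 mm from the axis, over the whole depth; a red mark on the upper face beside it.
- hub_mouth (a point): Centre of the bore's mouth, in the hub's upper face, 66 mm above the bench; axes as the hub's. The spindle is home when its tip is 40 mm below this point (collar on the face). With the key not aligned it stops on the face with its tip 16 mm below this point.
- ejector (a joint): Spring ejector, a brass disc in the bore, 0 when up (its top 28 mm below the mouth), growing as it is pushed down (m): 0.012 when the spindle is home, stop at 0.016. Its spring pushes up with 5.4 N at 0 and 9 N at 0.012.
- stand: White block 70 x 70 mm, 30 mm high, on a blue foot 90 x 90 mm, fixed to the bench. Origin on the bench under the middle of its round hole; the hole is 19.2 mm in diameter and 14 mm deep (floor 16 mm above the bench); the spindle's tip stands in it.
- parts_cup: Bystander: small white plastic cup, 54 mm in diameter, 36 mm high; origin under its middle.
- screwdriver: Bystander: screwdriver with an orange-red handle, 20 x 160 x 20 mm, lying; origin under its middle, y along it.
- timer: Bystander: white bench timer, 29 x 75 x 62 mm, upright; origin under its middle.
There are look-alikes about, which are no part of the job. There is more than one size of the spindle; the one meant has the size given above.

How it is judged:
By the outcome, as a careful person would: the job done as asked, in the order asked, and still so for the second after the job is handed in, while the arm keeps its last pose, push and grip.
It also fails if it takes over 38 s, if anything falls off the work surface, if the arm or the gripper's body presses on something with over 40 N, if the wrist force passes 120 N, or if a joint passes its speed limit or range.

## Working session

There is one attempt and no reset: what is moved stays moved. The work goes in short steps, Python scripts to look and compute and a tool call to move; the robot and the scene stay as the last step left them, time stands still between calls to the robot, and variables do not carry over. Pictures are saved under pics/ and viewed, at most 10 in all, crops included, and the job is handed in when it is done.

Besides the shell and the picture viewer there is one more tool, called after ">>>" as name(argument=value, ...) on one line, values as JSON. step_arm: Moves the arm, as the interface text tells. Its arguments: {"type":"object","properties":{"steps":{"type":"array","items":{"type":"array"}},"fingers":{"type":"number"},"grip_force":{"type":"number"}},"required":["steps"]}

```bash
mkdir -p pics; cat > h.py <<'E'
import numpy as np, cv2, pickle
def snap(n,tag):
    from workcell import read_camera
    c=read_camera(n); cv2.imwrite(f'pics/{tag}.png',c['img'][...,::-1]); pickle.dump(c,open(f'{tag}.pkl','wb')); return c
def load(tag): return pickle.load(open(f'{tag}.pkl','rb'))
def K(c):
    f=c['img'].shape[0]/2/np.tan(np.radians(c['fov_y'])/2)
    return np.array([[f,0,c['cx']],[0,f,c['cy']],[0,0,1.]]),np.array([c['k1'],0,0,0,0.])
def ray(c,uv):
    k,d=K(c); p=cv2.undistortPoints(np.array([[uv]],float),k,d)[0,0]
    v=np.array(c['attitude'])@np.array([p[0],p[1],1]); return np.array(c['position'],float),v
def onz(c,uv,z):
    o,v=ray(c,uv); return o+v*(z-o[2])/v[2]
def proj(c,P):
    k,d=K(c); R=np.array(c['attitude']).T; P=np.atleast_2d(np.array(P,float))
    return cv2.projectPoints(P,cv2.Rodrigues(R)[0],-R@np.array(c['position'],float),k,d)[0][:,0]
def crop(tag,x0,y0,w,h,s,out):
    i=cv2.imread(f'pics/{tag}.png')[y0:y0+h,x0:x0+w]; cv2.imwrite(f'pics/{out}.png',cv2.resize(i,None,fx=s,fy=s,interpolation=cv2.INTER_CUBIC))
E
python3 - <<'E'
from h import *
for n in('scene','top'):
    c=snap(n,n+'0'); print(n,c['position'],np.round(c['attitude'],3).tolist(),c['fov_y'],c['k1'],c['cx'],c['cy'])
a=cv2.imread('pics/scene0.png');b=cv2.imread('pics/top0.png')
from workcell import observe
o=observe();print(o['ee_pos'],np.round(o['tcp_rot'],3).tolist(),o['finger_gap'],o['t'])
E
```

```text
scene [ -73.90443069 -319.13585061  661.40401542] [[0.463, -0.552, 0.693], [-0.886, -0.287, 0.363], [-0.001, -0.783, -0.622]] 43.08564732930071 -0.1993733335643297 259.61104235802026 195.04230631581882
top [ 501.0014345    15.2173158  1248.58440238] [[0.005, -0.997, 0.074], [-1.0, -0.003, 0.02], [-0.02, -0.074, -0.997]] 42.51098437342643 -0.13846792939493258 257.0304794467025 188.56576854666102
[ 6.74594407e+02 -3.32225117e-02  2.49157586e+02] [[-0.0, -1.0, -0.002], [-1.0, 0.0, -0.0], [0.0, 0.002, -1.0]] 85.6356448689882 0.1
```

View pics/scene0.png

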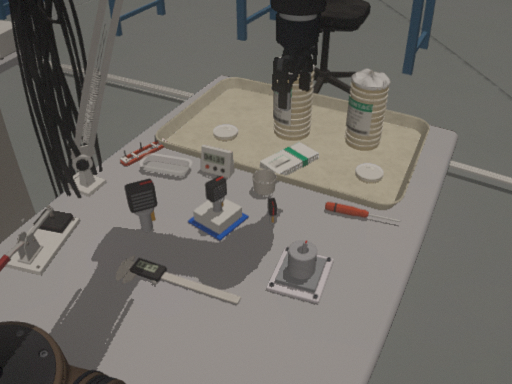

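View pics/top0.png

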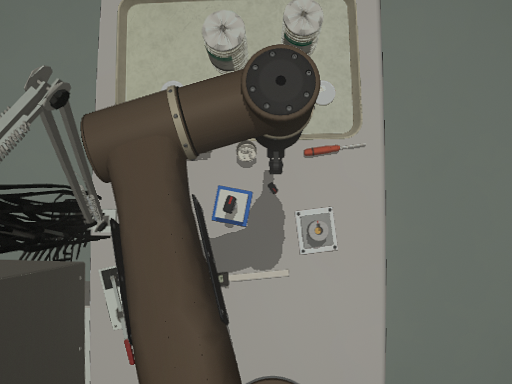

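The scene shows three spindle candidates: one in the white stand on the blue foot at scene (217,193) / top (231,205), a larger one standing at scene (143,200), and a small piece lying at scene (272,206) / top (273,188). The first fits, being upright in the stand with a blue foot. The hub is at scene (302,260) / top (318,230). I'll check all of this in an enlarged crop.

```bash
python3 - <<'E'
from h import *
crop('top0',205,180,60,50,6.5,'a');crop('top0',290,205,60,50,6.5,'b');crop('scene0',180,165,78,65,5,'c');crop('scene0',263,230,78,65,5,'d')
r=lambda n:cv2.resize(cv2.imread(f'pics/{n}.png'),(390,300 if 0 else 325))[:299]
A=[cv2.resize(cv2.imread(f'pics/{n}.png'),(360,300)) for n in 'abcd']
cv2.imwrite('pics/m.png',np.vstack([np.hstack(A[:2]),np.hstack(A[2:])]))
E
```

```text
(no output)
```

View pics/m.png

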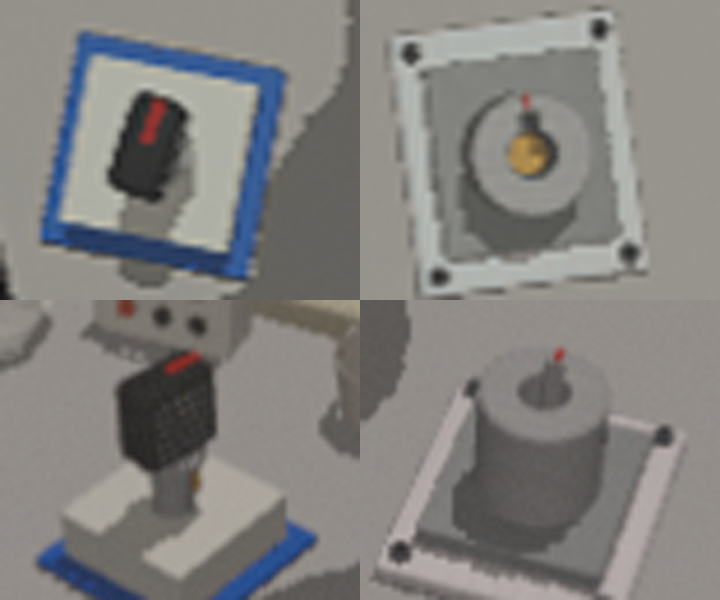

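Top crop: the head is at about (229.7,204.3) with its red stripe pointing up-right, and the brass key is visible in the scene crop. The head, white block and blue foot look right for the target. The hub face centre is at (318.3,230.5), with its red mark at (317.7,222). Next I'll measure and check both views.

```bash
python3 - <<'E'
from h import *
t=load('top0');s=load('scene0')
T=lambda x,y,z,ox=205,oy=180:onz(t,(ox+(x+.5)/6-.5,oy+(y+.5)/6-.5),z)
S=lambda x,y,z,ox,oy:onz(s,(ox+x/4.615,oy+y/4.615),z)
foot=[T(*p,8) for p in[(80,32),(285,72),(250,277),(42,243)]]
print('foot',np.round(foot,1).tolist(),np.mean(foot,0),[np.linalg.norm(foot[i]-foot[i-1]) for i in range(4)])
blk=[T(*p,30) for p in[(92,55),(262,85),(232,250),(60,222)]]
print('blk',np.mean(blk,0),[np.linalg.norm(blk[i]-blk[i-1]) for i in range(4)])
hd=[T(*p,101) for p in[(145,90),(188,100),(165,202),(108,190)]]
print('head',np.round(hd,1).tolist(),np.mean(hd,0),[np.linalg.norm(hd[i]-hd[i-1]) for i in range(4)])
a,b=T(158,98,101),T(148,143,101);print('stripe',a,b,np.degrees(np.arctan2(*(a-b)[1::-1])))
g=lambda x,y,z:T(x-360,y,z,290,205)
hc=g(530,153,66);print('hubc',hc,'dia',g(590,153,66)-g(470,153,66),g(530,92,66)-g(530,215,66));m=g(526,101,66);print('mark',m,np.degrees(np.arctan2(*(m-hc)[1::-1])))
pl=[g(*p,8) for p in[(388,38),(612,10),(648,270),(420,298)]];print('plate',np.mean(pl,0),[np.linalg.norm(pl[i]-pl[i-1]) for i in range(4)],np.degrees(np.arctan2(*(pl[0]-pl[3])[1::-1])),np.degrees(np.arctan2(*(pl[1]-pl[2])[1::-1])))
print('scene hub', S(542-360,393-300,66,263,230),'mark',S(560-360,355-300,66,263,230), 'headtop corners',[np.round(S(x,y-300,101,180,165),1).tolist() for x,y in[(120,390),(180,350),(214,366),(152,400)]],'stripe',S(200,53,101,180,165),S(165,73,101,180,165))
for i in range(4): print('blkaz',np.degrees(np.arctan2(*(foot[i]-foot[i-1])[1::-1])),end=' ')
E
```

```text
foot [[601.6, 138.8, 8.0], [585.1, 52.3, 8.0], [499.0, 66.5, 8.0], [512.8, 153.9, 8.0]] [549.62976727 102.88092985   8.        ] [np.float64(90.14961298836752), np.float64(88.09582903042353), np.float64(87.17061619322348), np.float64(88.52108773609869)]
blk [549.9688597  102.44814079  30.        ] [np.float64(70.20730610762796), np.float64(71.48473864282225), np.float64(69.06873311876011), np.float64(71.92795841277791)]
head [[571.5, 103.9, 101.0], [567.7, 87.2, 101.0], [528.1, 95.8, 101.0], [532.6, 118.0, 101.0]] [549.97956829 101.23521719 101.        ] [np.float64(41.411800944306286), np.float64(17.211775988880937), np.float64(40.59167576680603), np.float64(22.669237312666034)]
stripe [568.4510239   98.85595771 101.        ] [550.9280711  102.60331362 101.        ] -12.071112930669921
hubc [ 489.41591136 -107.28460266   66.        ] dia [  0.09471782 -47.893815     0.        ] [48.91817799 -0.07385576  0.        ]
mark [ 510.10698116 -105.7245417    66.        ] 4.311816926848675
plate [ 488.4880233  -107.94320879    8.        ] [np.float64(109.20867431068798), np.float64(94.76189590974968), np.float64(109.59056829570355), np.float64(96.02654585435837)] 7.074544079581478 7.736014306065959
scene hub [ 488.27210561 -108.00399013   66.        ] mark [ 510.19678028 -105.84929499   66.        ] headtop corners [[532.1, 113.9, 101.0], [567.5, 106.4, 101.0], [564.4, 87.8, 101.0], [532.4, 98.5, 101.0]] stripe [569.5676544   97.71940636 101.        ] [550.71197003 103.45487817 101.        ]
blkaz -9.657115593944683 blkaz -100.85916784394036 blkaz 170.6303861815012 blkaz 81.0755975887523
```

>>> step_arm(steps=[[[-0.034,0.042,0],-0.166],[[-0.068,0.083,0],-0.333],[[-0.102,0.125,0],-0.5],[[-0.136,0.167,0],-0.667],[[-0.17,0.208,0],-0.833],[[-0.204,0.25,0],-1],[[-0.204,0.25,0.06],-1],[[-0.204,0.25,0.06],-1]], fingers=1, grip_force=60)

```text
t: 0.9
ee_pos: [547.5, 101.9, 217.1]
tcp_rot: [[0.707, -0.707, -0.005], [-0.707, -0.707, -0.001], [-0.003, 0.005, -1.0]]
wrist_force: [-0.1, -0.6, 0.0]
finger_gap: 85.5
grasp_force: 0.0
```

>>> step_arm(steps=[[[0,0,0.02],-0.172],[[0,0,0.04],-0.344],[[0,0,0.06],-0.517],[[0,0,0.06],-0.689],[[0,0,0.06],-0.689],[[0,0,0.06],-0.689]])

```text
t: 1.5
ee_pos: [550.4, 101.8, 190.5]
tcp_rot: [[0.969, -0.246, 0.0], [-0.246, -0.969, -0.0], [0.0, 0.0, -1.0]]
wrist_force: [0.3, 0.5, -0.7]
finger_gap: 85.4
grasp_force: 0.0
```

```bash
python3 - <<'E'
from h import *
from workcell import observe
s=snap('scene','s1');t=snap('top','t1')
o=observe();print(o['t'],o['ee_pos'],np.round(o['tcp_rot'],3).tolist(),o['finger_gap'],o['wrist_force'],o['joint_pos'])
crop('s1',150,110,130,130,4,'s1c')
E
```

```text
1.6 [550.34341054 101.88496924 190.4529829 ] [[0.969, -0.245, 0.0], [-0.245, -0.969, 0.0], [0.0, -0.0, -1.0]] 85.71053498966343 [-0.24621608  0.4674744   0.67516726] [ 5.32927632e-01  2.17330890e-01 -3.29899759e-01  1.65174260e-04
 -1.02313934e+00  7.90024745e-01]
```

View pics/s1c.png

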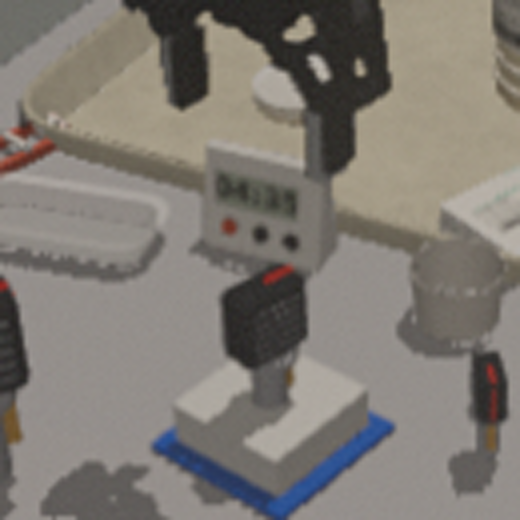

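The gripper sits above the target head, with the fingers straddling it and the neighbours clear. Descending to TCP z = 83 and closing.

>>> step_arm(steps=[[[0,0,0.06],0],[[0,0,0.12],0],[[0,0,0.17],0],[[0,0,0.2],0],[[0,0,0.214],0],[[0,0,0.214],0],[[0,0,0.214],0]])

```text
t: 2.3
ee_pos: [550.6, 102.2, 83.8]
tcp_rot: [[0.97, -0.242, 0.001], [-0.242, -0.97, 0.0], [0.001, -0.001, -1.0]]
wrist_force: [0.3, 0.1, -0.1]
finger_gap: 85.7
grasp_force: 0.0
```

>>> step_arm(steps=[[[0,0,0],0],[[0,0,0],0],[[0,0,0],0],[[0,0,0],0],[[0,0,0],0],[[0,0,0],0],[[0,0,0],0],[[0,0,0],0]], fingers=0, grip_force=60)

```text
t: 3.1
ee_pos: [550.5, 102.5, 83.4]
tcp_rot: [[0.97, -0.242, 0.001], [-0.242, -0.97, 0.001], [0.001, -0.001, -1.0]]
wrist_force: [-0.0, 4.9, 4.5]
finger_gap: 20.8
grasp_force: 59.7
```

>>> step_arm(steps=[[[0,0,-0.01],0],[[0,0,-0.03],0],[[0,0,-0.07],0],[[0,0,-0.12],0],[[0,0,-0.17],0],[[0,0,-0.18],0],[[0,0,-0.18],0]])

```text
t: 3.8
ee_pos: [549.8, 101.6, 173.4]
tcp_rot: [[0.97, -0.242, 0.0], [-0.242, -0.97, 0.0], [0.0, -0.0, -1.0]]
wrist_force: [-0.5, -0.2, -1.6]
finger_gap: 21.3
grasp_force: 58.8
```

```bash
python3 - <<'E'
from h import *
from workcell import observe
s=snap('scene','s2')
o=observe();print(o['t'],o['ee_pos'],np.round(o['tcp_rot'],3).tolist(),o['finger_gap'],o['wrist_force'],o['torque'])
x,y=np.round(proj(s,o['ee_pos'])[0]).astype(int);print(x,y)
crop('s2',x-45,y-30,90,100,6,'s2c')
p=np.array(o['ee_pos']);R=np.array(o['tcp_rot'])
for d in(-20,22,27,43,67): print(d,proj(s,[p+R[:,2]*d])[0]-[x-45,y-30])
E
```

```text
3.85 [549.22097675 101.45414172 172.31755372] [[0.97, -0.242, -0.001], [-0.242, -0.97, -0.0], [-0.001, 0.001, -1.0]] 21.024125546980354 [-0.13119629 -0.4938886  -1.70670491] [ 0.01119846  0.04818585 -0.03156518]
214 150
-20 [44.48405106 21.18264595]
22 [45.76701988 40.3401487 ]
27 [45.91691906 42.55248206]
43 [46.39247968 49.5365598 ]
67 [47.09397742 59.74494919]
```

View pics/s2c.png

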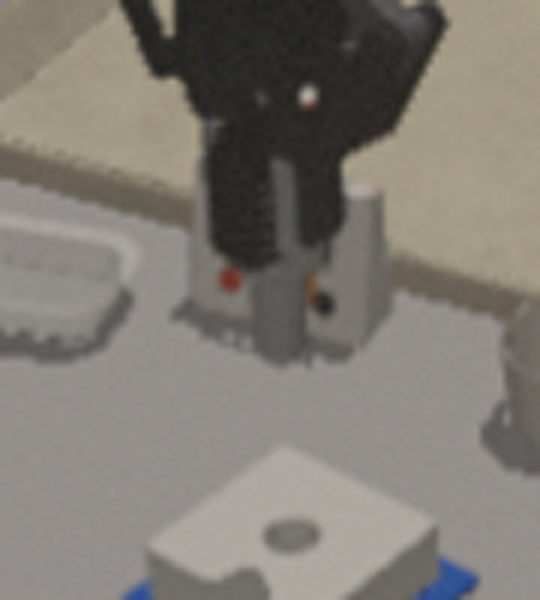

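The spindle is held upright. Its tip is at crop (280,358), which matches the predicted TCP axis point to within a pixel. Moving over the hub.

>>> step_arm(steps=[[[-0.001,0.04,0],-0.04],[[-0.004,0.11,0],-0.12],[[-0.007,0.19,0],-0.2],[[-0.011,0.28,0],-0.29],[[-0.014,0.36,0],-0.38],[[-0.017,0.436,0],-0.456],[[-0.017,0.436,0.056],-0.456],[[-0.017,0.436,0.056],-0.456]])

```text
t: 4.65
ee_pos: [485.4, -108.7, 141.2]
tcp_rot: [[0.994, 0.11, -0.008], [0.11, -0.994, -0.0], [-0.008, -0.001, -1.0]]
wrist_force: [-0.1, 0.5, -2.0]
finger_gap: 21.3
grasp_force: 58.7
```

```bash
python3 - <<'E'
from h import *
from workcell import observe
s=snap('scene','s3')
o=observe();print(o['t'],o['ee_pos'],np.round(o['tcp_rot'],3).tolist(),o['finger_gap'],o['wrist_force'],o['torque'],o['joint_pos'])
crop('s3',255,195,90,100,6,'s3c')
p=np.array(o['ee_pos']);R=np.array(o['tcp_rot'])
f=lambda P:((proj(s,P)[0]-[255,195]+.5)*6-.5).round(1)
for d in(22,43,67): print(d,f([p+R[:,2]*d]))
print('hub',f([[488.8,-107.6,66]]))
E
```

```text
4.7 [ 486.79964831 -108.17229172  142.79388187] [[0.994, 0.112, -0.006], [0.112, -0.994, -0.001], [-0.006, -0.0, -1.0]] 21.10123896812076 [ 1.03172085 -0.14957405 -0.16418673] [-0.00158855 -0.01459749  0.01606729] [ 1.75839945e-01  1.73704049e-01 -5.12906740e-01 -4.98301220e-04
 -8.90087384e-01  1.50742331e+00]
22 [296.5 196.2]
43 [292.1 251.9]
67 [287.1 313.4]
hub [286.6 331.8]
```

View pics/s3c.png

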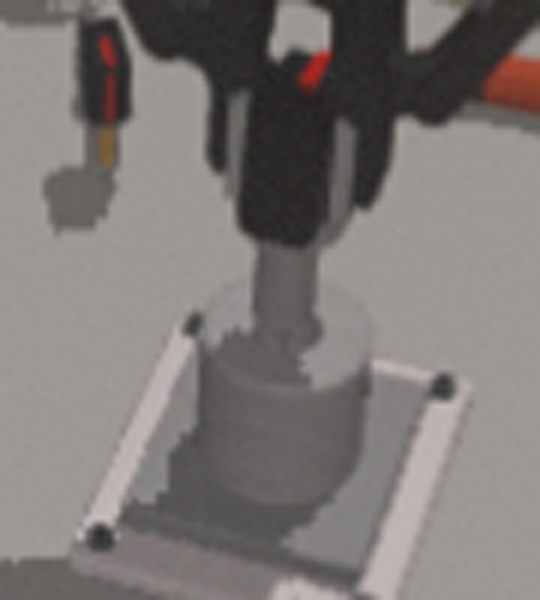

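The spindle is over the hub. The face ellipse is centred near crop (287,333), and the spindle axis aims at (287,332). Lowering the tip about 12 mm into the bore.

>>> step_arm(steps=[[[0,0,0],0],[[0,0,0.006],0],[[0,0,0.012],0],[[0,0,0.018],0],[[0,0,0.024],0],[[0,0,0.03],0],[[0,0,0.036],0]])

```text
t: 5.4
ee_pos: [489.7, -107.7, 127.3]
tcp_rot: [[0.993, 0.114, 0.001], [0.114, -0.993, -0.001], [0.001, 0.001, -1.0]]
wrist_force: [1.4, -3.8, 1.3]
finger_gap: 21.5
grasp_force: 59.0
```

>>> step_arm(steps=[[[0,0,0.004],0],[[0,0,0.008],0],[[0,0,0.012],0],[[0,0,0.012],0]])

```text
t: 5.8
ee_pos: [489.5, -107.8, 121.0]
tcp_rot: [[0.994, 0.114, 0.001], [0.114, -0.994, -0.0], [0.001, 0.0, -1.0]]
wrist_force: [2.6, -4.5, -2.1]
finger_gap: 21.2
grasp_force: 59.0
```

>>> step_arm(steps=[[[0.0008,0.0016,0],0],[[0.0008,0.0016,0.004],0],[[0.0008,0.0016,0.008],0],[[0.0008,0.0016,0.01],0],[[0.0008,0.0016,0.01],0]])

```text
t: 6.3
ee_pos: [489.4, -108.1, 115.7]
tcp_rot: [[0.994, 0.114, -0.0], [0.114, -0.994, 0.0], [-0.0, -0.0, -1.0]]
wrist_force: [3.4, -1.1, -2.2]
finger_gap: 21.3
grasp_force: 59.0
```

>>> step_arm(steps=[[[0.0016,0,0.003],0],[[0.0016,0,0.006],0],[[0.0016,0,0.009],0],[[0.0016,0,0.009],0]])

```text
t: 6.7
ee_pos: [489.8, -108.1, 111.1]
tcp_rot: [[0.994, 0.113, -0.001], [0.113, -0.994, 0.0], [-0.001, -0.0, -1.0]]
wrist_force: [-0.3, -0.1, -2.0]
finger_gap: 21.5
grasp_force: 59.0
```

The tip is 22 mm deep with no axial load, so the key is in the way. Pushing on against the spring.

>>> step_arm(steps=[[[0,0,0.006],0],[[0,0,0.012],0],[[0,0,0.018],0],[[0,0,0.023],0],[[0,0,0.028],0],[[0,0,0.028],0]])

```text
t: 7.3
ee_pos: [490.3, -108.1, 97.5]
tcp_rot: [[0.993, 0.114, 0.0], [0.114, -0.993, -0.0], [0.0, 0.0, -1.0]]
wrist_force: [-1.3, 1.4, 6.6]
finger_gap: 21.1
grasp_force: 60.0
```

>>> step_arm(steps=[[[0,0,0.003],0],[[0,0,0.005],0],[[0,0,0.007],0],[[0,0,0.008],0],[[0,0,0.008],0]], grip_force=100)

```text
t: 7.8
ee_pos: [490.4, -108.1, 93.9]
tcp_rot: [[0.993, 0.114, 0.0], [0.114, -0.993, -0.0], [0.0, 0.0, -1.0]]
wrist_force: [-2.6, 1.8, 7.0]
finger_gap: 20.7
grasp_force: 97.8
```

>>> step_arm(steps=[[[-0.0006,0,0.002],0],[[-0.0006,0,0.004],0],[[-0.0006,0,0.004],0],[[-0.0006,0,0.004],0]])

```text
t: 8.2
ee_pos: [490.4, -108.1, 93.6]
tcp_rot: [[0.993, 0.115, 0.001], [0.115, -0.993, -0.0], [0.001, 0.001, -1.0]]
wrist_force: [-9.2, 5.0, 25.7]
finger_gap: 21.0
grasp_force: 101.0
```

It stopped firmly at TCP z 93.6, where home was expected at 93, with 26 N. Checking by eye.

```bash
python3 - <<'E'
from h import *
from workcell import observe
s=snap('scene','s4');snap('top','t4')
o=observe();print(o['t'],o['ee_pos'],o['wrist_force'],o['torque'])
crop('s4',260,210,80,80,7,'s4c')
p=np.array(o['ee_pos']);c=np.array([490.4,-108.1])
f=lambda P:((proj(s,P)-[260,210]+.5)*7-.5).round(0).tolist()
d=np.array([p[0]+73.9,p[1]+319.1]);d/=-np.linalg.norm(d)
print('collar near edge top/bottom if home',f([[*(c+16*d),71],[*(c+16*d),66]]),'hub near rim',f([[*(c+25*d),66]]),'head top',f([[*c,111]]))
E
```

```text
8.3 [ 490.41220612 -108.1530362    93.65035275] [-8.56248766  4.20911381 26.58020812] [ 1.72357455  3.38555327 -0.05918424]
collar near edge top/bottom if home [[301.0, 310.0], [300.0, 325.0]] hub near rim [[298.0, 351.0]] head top [[315.0, 145.0]]
```

View pics/s4c.png

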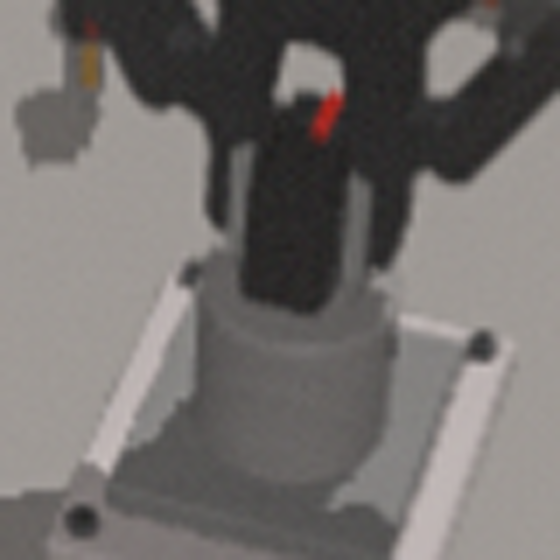

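The collar is on the face: the head's lower edge is at crop y≈310, as predicted for home. I'll ease the side load and press slightly more, checking that z does not change.

>>> step_arm(steps=[[[-0.001,-0.0006,0],0],[[-0.001,-0.0006,0.001],0],[[-0.001,-0.0006,0.001],0],[[-0.001,-0.0006,0.001],0],[[-0.001,-0.0006,0.001],0]])

```text
t: 8.8
ee_pos: [490.4, -108.1, 93.6]
tcp_rot: [[0.993, 0.115, 0.002], [0.115, -0.993, -0.001], [0.002, 0.001, -1.0]]
wrist_force: [-10.4, 3.4, 29.6]
finger_gap: 21.2
grasp_force: 101.5
```

```bash
python3 -c "
from workcell import close_job,observe
o=observe();print(o['t'],o['ee_pos'],o['wrist_force']);print(close_job())"
```

```text
8.8 [ 490.37464559 -108.09798782   93.60893657] [-10.36949124   3.36097922  29.57385783]
the job is handed in; nothing more can be done
None
```

The spindle is in the hub with its key in the key way and the collar on the face, still gripped and pressed home with about 30 N; I handed the job in at 8.8 s, and the verdict was not shown to me.

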